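# Hold the knife box unlocked

## Task

Take the blue-headed key out of its white stand, push it fully home into the lock on top of the wooden knife box (the pins inside are sticky, so it may need jiggling until its collar sits on the lock plate), and turn it a quarter turn clockwise so that the steel bolt draws back from the lid. The lock is sprung and will turn back if released: finish while still gripping the key and holding it turned. Leave the tongs, the red bowl and the bamboo spatula where they are.

Things in the scene. Friction and masses are not known exactly. Their poses are not given: they have to be found in the camera images.
- key_grip (a point): Centre of the blue plastic head of a loose 45 g steel key, which stands head up in the white stand. Axes: z up along the key, x along the head's width, y through its thickness. Head 30 mm wide (x), 10 mm thick (y), 36 mm tall (18 mm above and below this point); grip it across its thickness. The key is the same after a half turn about z.
- key: The same key; origin at the end of its blade, 55 mm below key_grip; same axes. Up from here: blade 14 mm wide (x), 5 mm thick (y), 18 mm long, V-shaped tip; round neck 6 mm thick, 9 mm long; collar 24 mm across, 4 mm thick, underside 27 mm above the tip; round stem 8 mm thick, 6 mm long; head.
- key_stand: White ceramic block 70 x 70 mm, 45 mm tall, fixed to the counter; origin at the centre of its underside. The key hangs by its collar in a 16 x 7 mm slot, 34 mm deep, in the middle of its top; lift it straight up by 30 mm or more to clear it.
- lock_mouth (a point): Centre of the keyway, on the upper face of the lock plate, 90 mm above the counter. z up, x along the keyway towards the lid. Slot 16 mm (x) by 7 mm (y), 3 mm bevel round its mouth. The plate is 6 mm thick: the blade can turn only once it is through, with the collar on the plate (tip 27 mm below this point, within 3 mm). Two spring pins 10 and 16 mm down stop the blade: each takes 6 to 15 N to pass, less if jiggled in yaw.
- knife_box: Dark wooden box, 200 x 200 x 90 mm, fixed to the counter; origin at the centre of its underside, same axes as lock_mouth, which lies at (-55, 0, 90) mm. Aluminium lock plate on the -x half of its top, lid level with it on the +x half; a steel bolt and brass staple stand up to 9 mm above the top, from 30 to 75 mm beyond the keyway (+x).
- lock_turn (a joint): Turn of the lock cylinder, rad: 0 locked, grows as the key turns clockwise seen from above, stop at 1.75 (a quarter turn is 1.57). A spring turns it back to 0, about 0.1 N m at a quarter turn. The key has about 0.2 rad of play in the cylinder, so it must be turned that much farther than this value.
- tongs_center (a point): Spring steel tongs, 240 x 70 x 16 mm, loose on a white ceramic tile (150 x 260 x 8 mm); their middle. Bystander.
- pinch_bowl: Red silicone pinch bowl, 80 mm across, 35 mm tall, loose; origin at the centre of its underside. Bystander.
- spatula: Bamboo spatula, 280 mm long, loose, lying on the counter. Bystander.
- glass_bowl: Glass bowl 240 mm across and 100 mm tall with a steel bowl nested in it, fixed; origin at the centre of its underside. Obstacle only.

How it is judged:
By the outcome, as a careful person would: the job done as asked, in the order asked, and still so for the second after the job is handed in, while the arm keeps its last pose, push and grip.
It also fails if it takes over 50 s, if anything falls off the work surface, if the arm or the gripper's body presses on something with over 40 N, if the wrist force passes 120 N, or if a joint passes its speed limit or range.

## Robot

A 6-joint arm with a two-finger parallel gripper is mounted at the origin on the work surface. World frame = base frame: x ahead of the robot, y to its left, z up, the work surface at z = 0. Lengths are in mm, angles in rad, forces in N, time in s.
With the tool pointing down it reaches from about 275 to 975 mm from the base axis. Payload 8.4 kg.
Tool frame: the origin (TCP) lies at the very end of the fingers, on their centre line; the grasp point (between the pads) lies 19 mm behind it; z points along the fingers, y is the direction in which the jaws open and shut (so a half turn about z gives the same grasp; the last joint's range is limited). The gripper opens to 92 mm and grips with 3 to 60 N. Pads are 20 mm wide; open, the fingers measure 128 mm over their backs; the gripper's body (75 mm by 189 mm) begins 69 mm behind the grasp point.
Start: joints at [-1.252, 0.353, 1.633, -0, 1.155, -0.002], TCP at [197.077, -593.117, 214.583] pointing down, gripper open.
Joint ranges: [-2.63, 2.63], [-0.92, 2.1], [0.06, 2.66], [-1.3, 4.44], [0, 2.69], [-3.02, 3.02]. Speed limits (rad/s): [2.22, 2.22, 2.79, 3.14, 3.14, 3.14].

## Interface

Orientations are given as a unit quaternion [w, x, y, z].
In Python, from bench import readout, viewer, close_job gives the robot as it stands. The module is installed in compiled form; this text tells all that it offers.
- The arm moves only by the shell command python3 -m crank 'ROWS' [FORCE]. ROWS is JSON, a list of rows, each a list of 5 numbers: the opening, from -1 (shut) to 1 (fully open), so that 0 is half open, then the shift along the tool's x, y, z in m, then the turn about the tool's z in rad. In form: [[grip, dx, dy, dz, yaw], ...]. A call has exactly 8 rows; each row is the pose to reach, as a shift and turn from the pose measured when the call began, along the tool's axes at that moment; what a row does not reach only later rows make up. A row lasts 1/10 s, in which the tool goes at most 50 mm and 8.59 degrees, less where a joint would pass 70% of its speed; a pose out of reach is approached as far as the arm can. A call with a gripper value outside its range is refused whole. The fingers move at their own pace and stop on an object; FORCE is the grip in N (left out, the last holds). Time passes only in rows, so rows that repeat a pose let the fingers close, or fill a call up. It gives the time, the measured TCP pose, the force and the opening at its end, in the units of the state.
- readout.get_state(): the state, without advancing time (a new reading comes with each control period).
- viewer.get_image(name): name is "scene" or "top"; returns the picture (384x512x3 uint8, red, green, blue); there is no depth.
- viewer.camera_info(name): a dict with "fx", "fy", "cx", "cy" (pixels), "R" (3x3) and "t" (3): a world point X has camera coordinates R X + t. Camera axes: x right, y down, z forward; pixel columns grow to the right and rows downward; lengths in mm; the calibration is good to about 2 mm. A picture is of the moment at which its call begins. camera_info takes no time and is no camera call.
- close_job(): hands the job in, once; it reports no verdict.
Trained networks look in the newest picture that a camera, given by its name, has taken for a name from the list of things; names that differ only in an ending like _2 or _b are one class to them, and where a whole thing is asked for, a point or a joint stands for the part that bears it (a point fixed in the world has none). Each returns a list of dicts, best first, with "conf" (0 to 1); they miss things now and then, are a little off and sometimes report something else, mostly with a low value. They report only what shows in the picture. A call takes as long as a camera call.
- viewer.boxes_of(camera, query): "position" ([column, row] in pixels, amid what is visible of it).
- viewer.trace(camera, query): "pixels" (384x512 bool, what is visible of it) and "position" ([column, row] in pixels, amid what is visible of it).
The state is a dict: "time": time; "q": joint angles; "dq": joint speeds; "effort": joint torques, N m; "tool_pos": TCP position; "eef_rot": TCP orientation; "ft_force": force on the tool from outside, world axes, zero at the start; "ft_torque": the same for the moment, N m; "finger_gap": finger opening in mm.
Only numpy, scipy, OpenCV 4.12 (cv2) and the standard library are available. Lean on these libraries where they do the work, as an engineer would, in place of code of your own. Each camera call takes 0.05 s, during which the arm holds its last target.

## Working session

There is one attempt and no reset: what is moved stays moved. The work goes in short steps, Python scripts to look and compute and a shell command to move; the robot and the scene stay as the last step left them, time stands still between calls to the robot, and variables do not carry over. Pictures are saved under pics/ and viewed, and the job is handed in when it is done.

```bash
mkdir -p pics; python3 - <<'E'
from bench import readout, viewer
import cv2
s=readout.get_state(); print(s)
for n in("scene","top"):
    im=viewer.get_image(n); cv2.imwrite(f"pics/{n}0.png",im[:,:,::-1])
    c=viewer.camera_info(n); print(n,c)
    for q in("key_grip","key","key_stand","knife_box","lock_mouth","lock_turn","glass_bowl","pinch_bowl","spatula","tongs_center"):
        r=viewer.boxes_of(n,q); print(q,[(x["position"],round(float(x["conf"]),2)) for x in r][:3])
E
```

```text
{'time': 0.0, 'q': array([-1.25237684e+00,  3.53654091e-01,  1.63411950e+00, -1.28701224e-05,
        1.15518629e+00, -2.38176590e-03]), 'dq': array([-0.00183519,  0.00035574,  0.00091282, -0.00042464,  0.00058001,
       -0.00039092]), 'effort': array([-1.99566195e-03, -5.93854094e+01, -3.34218621e+01,  6.96158269e-02,
        2.34874198e-02, -1.30758604e-04]), 'tool_pos': array([ 196.9340544 , -592.65060492,  213.86624022]), 'eef_rot': array([-6.74170904e-04,  9.87162731e-01,  1.59716235e-01, -1.13387083e-04]), 'ft_force': array([-0.30183833,  0.07294356, -0.32962408]), 'ft_torque': array([0.04754798, 0.03150933, 0.0066179 ]), 'finger_gap': 91.74056678628776}
scene {'fx': 411.79677717924307, 'fy': 411.79677717924307, 'cx': 267.7854196100027, 'cy': 192.40752290663616, 'R': array([[-0.45022708,  0.89288301,  0.00744959],
       [ 0.58885488,  0.30317501, -0.74922283],
       [-0.67122687, -0.33293368, -0.66227612]]), 't': array([ 272.51040414, -301.43040121, 1860.8197711 ])}
key_grip [([228.9, 171.3], 0.41)]
key [([228.5, 169.3], 0.48)]
key_stand [([229.3, 179.2], 0.76)]
knife_box [(
[... 172 characters left out ...]
a [([214.7, 225.6], 0.77)]
tongs_center [([410.7, 237.7], 0.59)]
top {'fx': 461.3756175960671, 'fy': 461.3756175960671, 'cx': 254.86911779156785, 'cy': 190.83236859001988, 'R': array([[ 1.66521901e-02, -9.99861059e-01,  7.52684359e-04],
       [-9.83771874e-01, -1.65187273e-02, -1.78661780e-01],
       [ 1.78649390e-01,  2.23464022e-03, -9.83910261e-01]]), 't': array([ -27.12334595,  624.01236279, 1773.69651933])}
key_grip []
key []
key_stand [([294.1, 210.7], 0.69)]
knife_box [([206.7, 208.7], 0.59)]
lock_mouth [([208.4, 208.9], 0.87)]
lock_turn []
glass_bowl [([376.5, 221.8], 0.77), ([293.2, 212.0], 0.46)]
pinch_bowl [([216.0, 156.7], 0.62)]
spatula []
tongs_center [([106.0, 216.8], 0.69)]
```

```bash
python3 - <<'E'
import cv2
a=cv2.imread("pics/scene0.png");b=cv2.imread("pics/top0.png")
cv2.imwrite("pics/s1.png",cv2.resize(a[110:290,130:430],None,fx=2.6,fy=2.6,interpolation=cv2.INTER_CUBIC))
cv2.imwrite("pics/t1.png",cv2.resize(b[130:280,60:400][:, :],None,fx=2.3,fy=2.3,interpolation=cv2.INTER_CUBIC))
cv2.imwrite("pics/t2.png",cv2.resize(b[160:260,150:330],None,fx=4.4,fy=4.4,interpolation=cv2.INTER_CUBIC))
E
```

```text
(no output)
```

View pics/s1.png

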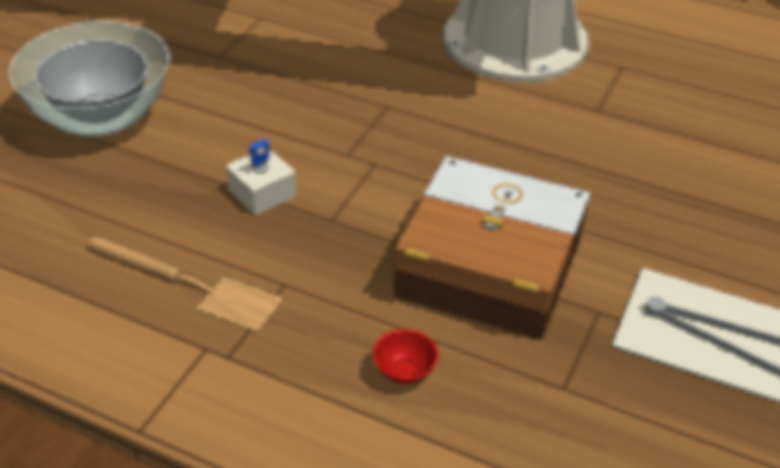

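View pics/t1.png

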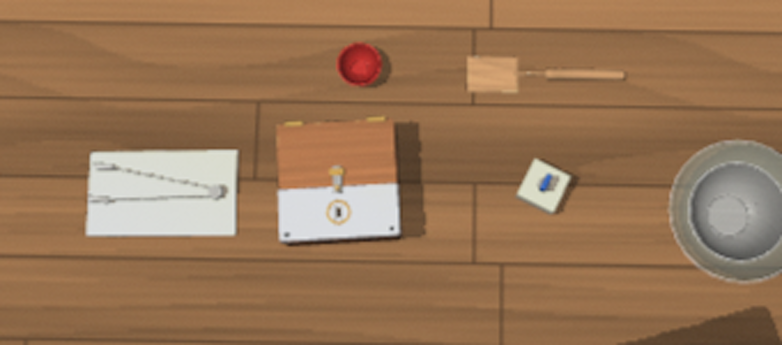

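View pics/t2.png

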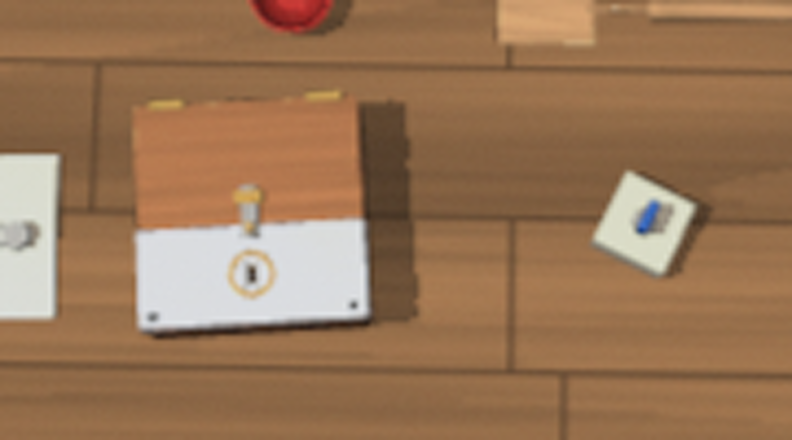

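The pictures show the blue key in the stand at about (230,170) in scene and (297,209) in top. The gold-ringed keyway is at about (207,222) in top, with the bolt and staple on its lid side. Next I'll fit poses to sub-pixel accuracy.

```bash
cat > h.py <<'E'
import numpy as np, cv2
from bench import viewer
C={n:viewer.camera_info(n) for n in("scene","top")}
def proj(n,X):
    c=C[n]; p=np.atleast_2d(X)@np.array(c["R"]).T+np.array(c["t"])
    return np.c_[c["fx"]*p[:,0]/p[:,2]+c["cx"],c["fy"]*p[:,1]/p[:,2]+c["cy"]]
def atz(n,uv,z):
    c=C[n]; R=np.array(c["R"]); d=R.T@np.array([(uv[0]-c["cx"])/c["fx"],(uv[1]-c["cy"])/c["fy"],1]); o=-R.T@np.array(c["t"])
    return o+d*(z-o[2])/d[2]
def box(x,y,yaw,hx,hy,z0,z1):
    c,s=np.cos(yaw),np.sin(yaw)
    return np.array([[x+c*a-s*b,y+s*a+c*b,z] for a in(-hx,hx) for b in(-hy,hy) for z in(z0,z1)])
def sil(n,P,roi,ss=8):
    # roi x0,y0,x1,y1
    uv=proj(n,P); x0,y0,x1,y1=roi
    m=np.zeros(((y1-y0)*ss,(x1-x0)*ss),np.float32)
    q=(uv-[x0-.5,y0-.5])*ss-.5
    h=cv2.convexHull(q.astype(np.float32))[:,0]
    cv2.fillConvexPoly(m,np.round(h*16).astype(np.int32),1.,shift=4)
    return cv2.resize(m,(x1-x0,y1-y0),interpolation=cv2.INTER_AREA)
E
python3 - <<'E'
from h import *
from scipy.optimize import minimize
I={n:cv2.imread(f"pics/{n}0.png")[:,:,::-1].astype(float) for n in C}
roi={"scene":(212,155,250,198),"top":(280,193,316,228)}
for n in C:
    x0,y0,x1,y1=roi[n]; p=I[n][y0:y1,x0:x1]
    b=p[...,2]-p[...,0]; w=p.min(2)
    print(n,b.max()); bb=np.clip(b,0,None); bb[bb<20]=0
    ys,xs=np.nonzero(bb); W=bb[ys,xs]; print("blue cent",(xs*W).sum()/W.sum()+x0,(ys*W).sum()/W.sum()+y0,len(xs))
def alpha_blue(n):
    x0,y0,x1,y1=roi[n]; p=I[n][y0:y1,x0:x1]; b=p[...,2]-p[...,0]
    return np.clip((b+0)/(np.percentile(b,99.0)),0,1)
B={n:alpha_blue(n) for n in C}
def blur(m): return cv2.GaussianBlur(m,(0,0),.6)
def cost(v,cams):
    return sum(((blur(sil(n,box(v[0],v[1],v[2],15,5,v[3] - 18,v[3]+18),roi[n]))-B[n])**2).sum() for n in cams)
x=atz("top",(297,209),73); print("init",x)
for cams in(["top"],["scene"],["top","scene"]):
  best=None
  for yaw in np.arange(0,np.pi,.25):
    f=(lambda u:cost([x[0]+u[0],x[1]+u[1],yaw+u[2]/20,73],cams))
    r=minimize(f,[0,0,0],method="Nelder-Mead",options=dict(initial_simplex=[[0,0,0],[6,0,0],[0,6,0],[0,0,4]]))
    if best is None or r.fun<best[0]: best=(r.fun,x[0]+r.x[0],x[1]+r.x[1],yaw+r.x[2]/20)
  print("head",cams,np.round(best,3))
# stand via whiteness (sat low)
def white(n):
    x0,y0,x1,y1=roi[n]; p=I[n][y0:y1,x0:x1]; return p.max(2),(p[...,0]-p[...,2])/(p.max(2)+1)
S={}
for n in C:
    v,s=white(n); S[n]=np.clip((0.45-s)/0.35,0,1); S[n]=np.where(v<55,0,S[n])
    big=cv2.resize((S[n]*255).astype(np.uint8),None,fx=8,fy=8,interpolation=cv2.INTER_NEAREST); cv2.imwrite(f"pics/w_{n}.png",big)
def cost2(v,cams):
    return sum(((blur(sil(n,box(v[0],v[1],v[2],35,35,0,45),roi[n]))-S[n])**2).sum() for n in cams)
for cams in(["top"],["scene"],["top","scene"]):
  best=None
  for yaw in np.arange(0,np.pi/2,.25):
    f=(lambda u:cost2([x[0]+u[0],x[1]+u[1],yaw+u[2]/20],cams))
    r=minimize(f,[0,0,0],method="Nelder-Mead",options=dict(initial_simplex=[[0,0,0],[6,0,0],[0,6,0],[0,0,4]]))
    if best is None or r.fun<best[0]: best=(r.fun,x[0]+r.x[0],x[1]+r.x[1],yaw+r.x[2]/20)
  print("stand",cams,np.round(best,3))
# lock ring
for n in C:
    p=I[n]; c=proj(n,atz("top",(207,222),90))[0]; x0,y0=(c-[11,9]).astype(int); x1,y1=(c+[12,10]).astype(int)
    q=p[y0:y1,x0:x1]; sat=(q[...,0]-q[...,2]); 
    cv2.imwrite(f"pics/r_{n}.png",cv2.resize(q[...,::-1].astype(np.uint8),None,fx=16,fy=16,interpolation=cv2.INTER_NEAREST)); print(n,x0,y0,x1,y1)
    print(sat.astype(int))
E
```

```text
scene 124.0
blue cent 229.21356018283393 168.1282376841036 57
top 132.0
blue cent 296.8309711286089 208.95275590551182 24
init [ 552.05764675 -182.2772735    73.        ]
head ['top'] [   2.451  552.87  -181.803    2.68 ]
head ['scene'] [   9.633  550.783 -185.534    3.271]
head ['top', 'scene'] [ 2.08780e+01  5.53347e+02 -1.83108e+02 -9.50000e-02]
stand ['top'] [   2.256  552.648 -181.981    1.127]
stand ['scene'] [ 3.29430e+01  5.48914e+02 -1.87028e+02 -4.39000e-01]
stand ['top', 'scene'] [ 4.67540e+01  5.52031e+02 -1.83607e+02 -4.49000e-01]
scene 314 175 337 194
[[  1   2   4   5   6  10  14  20  26  33  40  47  56  65  70  73  75  77
   79  79  80  80  80]
 [  1   1   1   1   1   2   4   5   7   9  14  19  26  34  42  47  57  65
   70  74  76  78  79]
 [  1   1   1   1   2   1   2   1   2   2   4   6   7   8  14  20  27  34
   41  48  57  65  71]
 [  1   1   1   1   1   1   1   1   2   2   3   3   3   3   4   6   7  10
   15  19  28  34  42]
 [  1   2   1   1   1   1   2   2   7  12  14  12  10   5   4   2   2   3
    3   6   7   9  15]
 [  2   1   1   1   1   3  11  18  28  40  
[... 2004 characters left out ...]
69 15 -6 -1  5 16  3 -3 -5 49 46  1 -6 -6 -5 -5 -6]
 [-5 -6 -6 -5 -6 14 71 19 -6 -1  8 20  7 -2  3 63 28 -3 -6 -5 -5 -6 -5]
 [-6 -6 -6 -6 -6 -1 57 53  3 -1  6  6  5 -4 30 67 12 -6 -5 -5 -5 -6 -5]
 [-5 -4 -5 -5 -5 -5 20 70 59 20 -2 -4 11 44 75 31 -2 -5 -6 -6 -5 -5 -5]
 [-5 -5 -5 -5 -5 -6 -2 23 68 77 60 56 74 78 32  0 -6 -6 -6 -6 -6 -6 -5]
 [-4 -4 -4 -5 -5 -5 -5 -1  7 31 45 56 31 11 -2 -6 -5 -6 -5 -6 -5 -5 -6]
 [-5 -5 -5 -6 -5 -6 -5 -6 -5 -3 -1  2 -3 -6 -6 -6 -6 -5 -6 -6 -5 -5 -6]
 [-5 -6 -5 -5 -5 -5 -5 -5 -6 -7 -5 -6 -5 -6 -5 -5 -6 -6 -6 -5 -6 -5 -5]
 [-5 -5 -5 -6 -6 -6 -5 -5 -6 -6 -6 -5 -5 -5 -5 -6 -5 -5 -5 -5 -6 -5 -6]
 [-5 -5 -5 -5 -5 -5 -5 -5 -5 -5 -5 -5 -6 -5 -6 -5 -5 -6 -5 -5 -6 -5 -5]]
```

```bash
python3 - <<'E'
from h import *
from scipy.optimize import minimize, least_squares
I={n:cv2.imread(f"pics/{n}0.png")[:,:,::-1].astype(float) for n in C}
# ring fit: model of ring of radius r, width w, center (x,y) at z=90
for n,(x0,y0,x1,y1) in {"top":(199,215,216,230),"scene":(317,178,334,188)}.items():
    q=I[n][y0:y1,x0:x1]; s=q[...,0]-q[...,2]; s=np.clip(s-s.min()-12,0,None)
    ys,xs=np.nonzero(s>0); W=s[ys,xs]
    # least-squares geometric fit of ring radius on plane z=90
    P=np.array([atz(n,(a+x0,b+y0),90)[:2] for a,b in zip(xs,ys)])
    def f(v): return np.sqrt(W)*(np.hypot(P[:,0]-v[0],P[:,1]-v[1])-v[2])
    r=least_squares(f,[*np.average(P,axis=0,weights=W),20],loss="soft_l1",f_scale=10)
    print(n,"ring",np.round(r.x,2))
# box top outline in top camera: plate is bright. sub-pixel edges via plate polygon fit
n="top"; roi=(175,200,240,242); x0,y0,x1,y1=roi
p=I[n][y0:y1,x0:x1]
g=p[...,2]; A=np.clip((g-70)/(np.percentile(g,80)-70),0,1)
A=cv2.morphologyEx(A.astype(np.float32),cv2.MORPH_CLOSE,np.ones((3,3)))
cv2.imwrite("pics/plate.png",cv2.resize((A*255).astype(np.uint8),None,fx=10,fy=10,interpolation=cv2.INTER_NEAREST))
mask=np.ones_like(A); mask[210-y0:232-y0,198-x0:217-x0]=0
def plate(v):
    x,y,a,L,H=v; c,s=np.cos(a),np.sin(a)
    return np.array([[x+c*i*H-s*j*L,y+s*i*H+c*j*L,90] for i in(-.5,.5) for j in(-.5,.5)])
c0=atz("top",(207,224),90)
f=lambda u:(((cv2.GaussianBlur(sil(n,plate([c0[0]+u[0],c0[1]+u[1],u[2]/50,200+u[3],90+u[4]]),roi),(0,0),.6)-A)*mask)**2).sum()
r=minimize(f,[0]*5,method="Nelder-Mead",options=dict(initial_simplex=np.vstack([np.zeros(5),np.eye(5)*6]),maxiter=2000))
u=r.x;print(r.fun,"plate c",c0[:2]+u[:2],"yaw",u[2]/50,"L,H",200+u[3],90+u[4])
E
```

```text
top ring [494.39 166.49  18.2 ]
scene ring [491.74 161.93  17.85]
11.666491508483887 plate c [494.46627752 166.51228437] yaw 0.07359340205811205 L,H 200.52364014555943 86.54176578978043
```

View pics/plate.png

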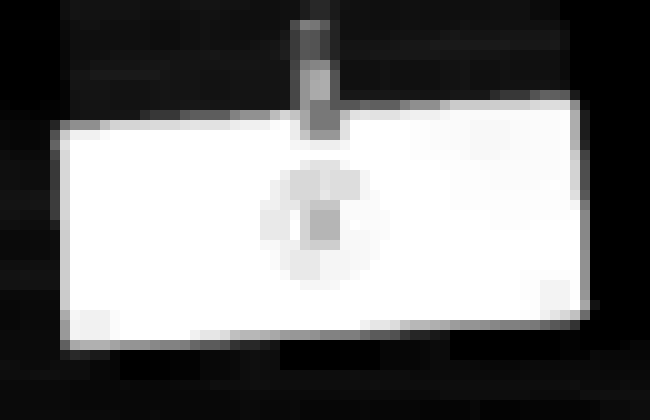

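```bash
python3 -m crank '[[0.2,0.03,-0.018,0,-0.1],[0.2,0.07,-0.042,0,-0.25],[0.2,0.11,-0.065,0,-0.4],[0.2,0.15,-0.089,0,-0.55],[0.2,0.19,-0.113,0,-0.7],[0.2,0.23,-0.137,0,-0.85],[0.2,0.27,-0.160,0,-1.0],[0.2,0.3,-0.178,0,-1.15]]' 10
cat > st.py <<'E'
from bench import readout
import numpy as np
from scipy.spatial.transform import Rotation as Ro
s=readout.get_state(); w,x,y,z=s["eef_rot"]; R=Ro.from_quat([x,y,z,w]).as_matrix()
yaw=np.arctan2(R[1,0],R[0,0])
print("t",round(s["time"],2),"pos",np.round(s["tool_pos"],1),"yaw",round(yaw,3),"tilt",np.round(R[:2,2],4),"F",np.round(s["ft_force"],1),"T",np.round(s["ft_torque"],2),"gap",round(s["finger_gap"],1),"q",np.round(s["q"],2))
import sys
if len(sys.argv)>1:
    a=[float(v) for v in sys.argv[1:]]; d=np.array(a[:3])-s["tool_pos"]; print("delta tool mm",np.round(R.T@d,1),"turn",round(-((a[3]-yaw+np.pi)%(2*np.pi)-np.pi),3))
E
python3 st.py 551.8 -183.7 150 2.692
```

```text
time: 1.9
tool_pos: [427.1, -327.6, 214.8]
eef_rot: [0.0, 0.739, 0.673, 0.0]
ft_force: [0.3, -0.8, 0.5]
finger_gap: 55.4
t 1.9 pos [ 427.1 -327.6  214.8] yaw 1.478 tilt [ 0.0006 -0.0001] F [ 0.3 -0.8  0.5] T [-0.03 -0.1   0.04] gap 55.4 q [-0.66  0.22  1.82  0.    1.1  -0.56]
delta tool mm [154.9 110.7  64.9] turn -1.214
```

```bash
python3 -m crank '[[0.2,0.025,0.018,0.008,-0.15],[0.2,0.05,0.036,0.016,-0.3],[0.2,0.08,0.057,0.025,-0.45],[0.2,0.11,0.08,0.035,-0.6],[0.2,0.135,0.097,0.045,-0.75],[0.2,0.155,0.111,0.055,-0.9],[0.2,0.155,0.111,0.065,-1.05],[0.2,0.155,0.111,0.065,-1.2]]' 10
python3 st.py 551.8 -183.7 120 2.692
python3 - <<'E'
from h import *
for n in C:
    im=viewer.get_image(n); cv2.imwrite(f"pics/{n}1.png",im[:,:,::-1])
a=cv2.imread("pics/scene1.png")[110:210,180:290]; b=cv2.imread("pics/top1.png")[160:260,240:350]
cv2.imwrite("pics/c1.png",cv2.resize(np.hstack([a,b]),None,fx=3.6,fy=3.6,interpolation=cv2.INTER_CUBIC))
E
```

```text
time: 2.7
tool_pos: [551.7, -182.4, 148.4]
eef_rot: [-0.001, 0.229, 0.973, 0.0]
ft_force: [-0.2, -0.4, -0.4]
finger_gap: 55.3
t 2.7 pos [ 551.7 -182.4  148.4] yaw 2.679 tilt [-0.0015  0.0007] F [-0.2 -0.4 -0.4] T [ 0.03 -0.08  0.02] gap 55.3 q [-0.32  0.36  1.79  0.    1.   -1.43]
delta tool mm [-0.7 -1.1 28.4] turn -0.013
```

View pics/c1.png

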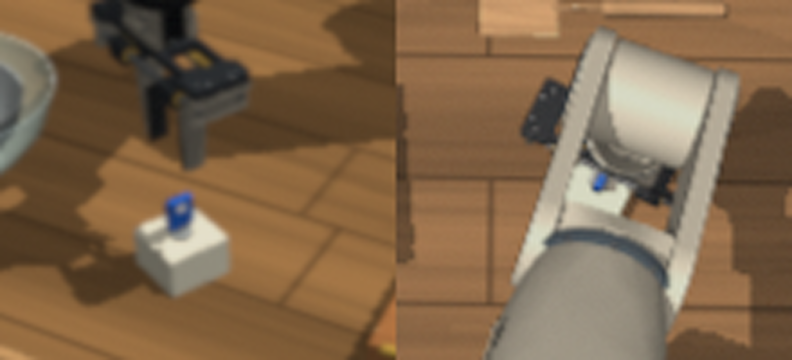

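```bash
python3 - <<'E'
from h import *
p=np.array([551.7,-182.4,148.4]);print(proj("scene",p))
ty=np.array([np.sin(2.679),-np.cos(2.679),0]); tx=np.array([np.cos(2.679),np.sin(2.679),0])
Q=[p+s*ty*g+tx*10*k for s in(-1,1) for g in (27.6,27.6+18) for k in(-1,1)]
uv=proj("scene",np.array(Q)); print(uv)
a=cv2.imread("pics/scene1.png"); z=cv2.resize(a[120:190,200:270],None,fx=8,fy=8,interpolation=cv2.INTER_CUBIC)
for u in uv: cv2.circle(z,tuple(int(v) for v in (u-[200-.5,120-.5])*8),3,(0,0,255),-1)
for P in box(552.8,-181.9,-.45,15,5,55,91):
    u=proj("scene",P)[0]; cv2.circle(z,tuple(int(v) for v in (u-[200-.5,120-.5])*8),3,(0,255,255),-1)
cv2.imwrite("pics/f1.png",z)
E
```

```text
[[228.7763816  151.86610094]]
[[222.20191637 149.15454647]
 [226.95932458 147.23139287]
 [219.52977787 146.78698639]
 [224.26899841 144.89218213]
 [230.64676433 156.63682514]
 [235.46007037 154.62270326]
 [233.4852647  159.15178466]
 [238.31681993 157.1066174 ]]
```

View pics/f1.png

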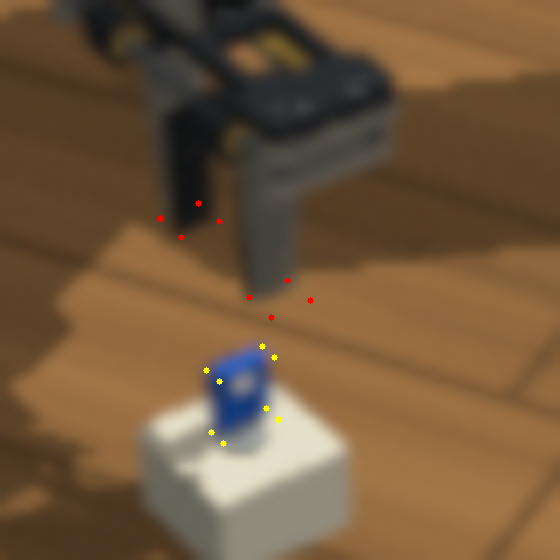

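```bash
python3 st.py 551.8 -183.7 58 2.692; python3 -m crank '[[0.2,0,-0.001,0.02,-0.01],[0.2,-0.0005,-0.001,0.045,-0.01],[0.2,-0.0005,-0.001,0.07,-0.01],[0.2,-0.0005,-0.001,0.085,-0.01],[0.2,-0.0005,-0.001,0.0905,-0.01],[0.2,-0.0005,-0.001,0.0905,-0.01],[0.2,-0.0005,-0.001,0.0905,-0.01],[-0.4,-0.0005,-0.001,0.0905,-0.01]]' 8;python3 st.py 551.8 -183.7 58 2.692
```

```text
t 2.8 pos [ 552.  -183.3  149.5] yaw 2.674 tilt [-0.      0.0001] F [ 0.9  0.3 -1.3] T [ 0.04 -0.13 -0.01] gap 55.1 q [-0.32  0.36  1.79  0.    1.   -1.43]
delta tool mm [-0.  -0.5 91.5] turn -0.018
time: 3.6
tool_pos: [552.9, -184.6, 60.2]
eef_rot: [0.001, 0.227, 0.974, -0.0]
ft_force: [0.1, 0.1, -0.1]
finger_gap: 49.2
t 3.6 pos [ 552.9 -184.6   60.2] yaw 2.683 tilt [ 0.0018 -0.0004] F [ 0.1  0.1 -0.1] T [ 0.02 -0.12 -0.01] gap 49.2 q [-0.32  0.48  1.84  0.    0.82 -1.44]
delta tool mm [1.4 0.4 2.2] turn -0.009
```

```bash
python3 -m crank '[[-0.5,0.0005,0,0.002,-0.01],[-0.6,0.0005,0,0.002,-0.01],[-0.65,0.0005,0,0.002,-0.01],[-0.7,0.0005,0,0.002,-0.01],[-0.74,0.0005,0,0.002,-0.01],[-0.74,0.0005,0,0.002,-0.01],[-0.74,0.0005,0,0.002,-0.01],[-0.74,0.0005,0,0.002,-0.01]]' 5;python3 st.py;python3 st.py 551.8 -183.7 58 2.692
```

```text
time: 4.4
tool_pos: [552.4, -184.4, 58.1]
eef_rot: [0.001, 0.222, 0.975, 0.0]
ft_force: [-0.4, 0.2, 0.9]
finger_gap: 12.0
t 4.4 pos [ 552.4 -184.4   58.1] yaw 2.693 tilt [ 0.0017 -0.0004] F [-0.4  0.2  0.9] T [ 0.15 -0.2  -0.  ] gap 12.0 q [-0.32  0.48  1.85  0.    0.82 -1.45]
t 4.4 pos [ 552.4 -184.4   58.1] yaw 2.693 tilt [ 0.0017 -0.0004] F [-0.4  0.2  0.9] T [ 0.15 -0.2  -0.  ] gap 12.0 q [-0.32  0.48  1.85  0.    0.82 -1.45]
delta tool mm [0.8 0.3 0.1] turn 0.001
```

```bash
python3 - <<'E'
from h import *
a=viewer.get_image("scene")[:,:,::-1]; b=viewer.get_image("top")[:,:,::-1]
cv2.imwrite("pics/scene2.png",a);cv2.imwrite("pics/top2.png",b)
cv2.imwrite("pics/c2.png",cv2.resize(np.hstack([a[140:210,190:270],b[175:245,260:340]]),None,fx=5,fy=5,interpolation=cv2.INTER_CUBIC))
E
```

```text
(no output)
```

View pics/c2.png

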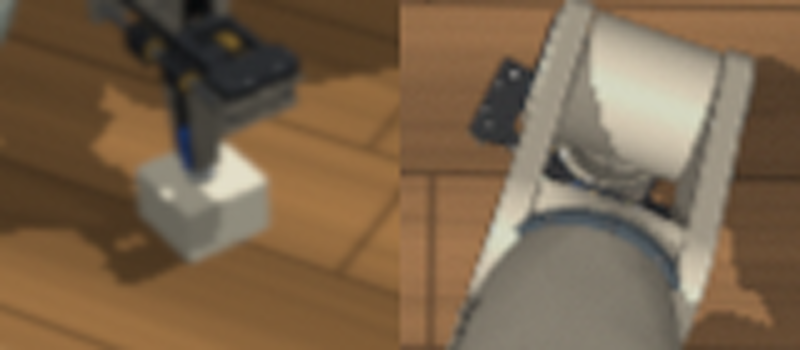

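The blue head shows between the fingers at about (227,171) in scene, so I'm closing.

```bash
python3 -m crank '[[-0.78,0,0,0,0],[-0.8,0,0,0,0],[-0.82,0,0,0,0],[-0.85,0,0,0,0],[-0.9,0,0,0,0],[-0.9,0,0,0,0],[-0.9,0,0,0,0],[-0.9,0,0,0,0]]' 5;python3 st.py
```

```text
time: 5.3
tool_pos: [552.5, -184.3, 58.2]
eef_rot: [0.001, 0.222, 0.975, 0.0]
ft_force: [2.3, 4.4, -0.0]
finger_gap: 10.3
t 5.3 pos [ 552.5 -184.3   58.2] yaw 2.693 tilt [ 0.0018 -0.0002] F [ 2.3  4.4 -0. ] T [ 0.85 -0.55 -0.  ] gap 10.3 q [-0.32  0.48  1.85  0.    0.82 -1.45]
```

```bash
python3 -m crank '[[-0.9,0,0.0003,0,0],[-0.9,0,0.0006,0,0],[-0.9,0,0.0009,0,0],[-0.9,0,0.0012,0,0],[-0.9,0,0.0014,0,0],[-0.9,0,0.0014,0,0],[-0.9,0,0.0014,0,0],[-0.9,0,0.0014,0,0]]' 5;python3 st.py
```

```text
time: 6.1
tool_pos: [553.0, -183.0, 58.2]
eef_rot: [0.001, 0.222, 0.975, 0.0]
ft_force: [-1.0, -0.4, -0.8]
finger_gap: 10.0
t 6.1 pos [ 553.  -183.    58.2] yaw 2.693 tilt [ 0.0018 -0.0003] F [-1.  -0.4 -0.8] T [ 0.02 -0.14  0.02] gap 10.0 q [-0.32  0.48  1.85  0.    0.82 -1.44]
```

```bash
python3 -m crank '[[-1,0,0,0,0],[-1,0,0,0,0],[-1,0,0,-0.01,0],[-1,0,0,-0.025,0],[-1,0,0,-0.045,0],[-1,0,0,-0.07,0],[-1,0,0,-0.095,0],[-1,0,0,-0.11,0]]' 45;python3 st.py 494.4 165.0 170 -3.068;  python3 - <<'E'
from h import *
a=viewer.get_image("scene")[:,:,::-1]; 
cv2.imwrite("pics/scene3.png",a)
cv2.imwrite("pics/c3.png",cv2.resize(a[110:210,180:290],None,fx=6,fy=6,interpolation=cv2.INTER_CUBIC))
E
```

```text
time: 6.9
tool_pos: [553.8, -183.3, 171.5]
eef_rot: [0.003, 0.222, 0.975, -0.0]
ft_force: [-0.1, -0.4, -0.2]
finger_gap: 9.8
t 6.9 pos [ 553.8 -183.3  171.5] yaw 2.693 tilt [ 0.005  -0.0013] F [-0.1 -0.4 -0.2] T [ 0.04 -0.16  0.04] gap 9.8 q [-0.32  0.33  1.77  0.    1.04 -1.44]
delta tool mm [204.6 288.1   0.7] turn -0.522
```

View pics/c3.png

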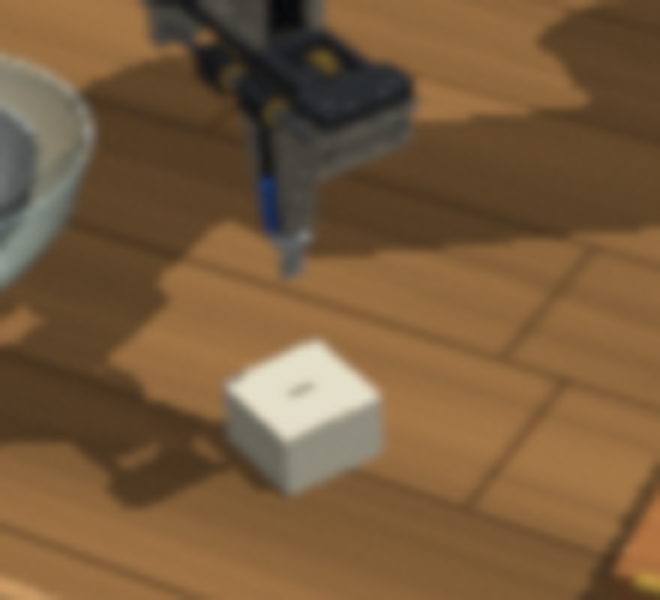

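```bash
python3 -m crank '[[-1,0.015,0.02,0,-0.05],[-1,0.04,0.056,0,-0.12],[-1,0.07,0.098,0,-0.2],[-1,0.1,0.14,0,-0.28],[-1,0.13,0.182,0,-0.36],[-1,0.155,0.217,0,-0.43],[-1,0.18,0.252,0,-0.48],[-1,0.195,0.274,0,-0.51]]' 45;python3 st.py 493.9 164.3 150 -3.068
```

```text
time: 7.75
tool_pos: [496.7, 150.4, 171.8]
eef_rot: [0.003, -0.032, 0.999, -0.001]
ft_force: [0.0, -0.3, -0.6]
finger_gap: 9.8
t 7.75 pos [496.7 150.4 171.8] yaw -3.077 tilt [ 0.0068 -0.0017] F [ 0.  -0.3 -0.6] T [ 0.09 -0.2  -0.01] gap 9.8 q [ 0.29  0.23  1.91 -0.    1.   -1.34]
delta tool mm [ 2.1 14.1 21.8] turn -0.009
```

```bash
python3 -m crank '[[-1,0.001,0.006,0.005,-0.01],[-1,0.002,0.012,0.012,-0.01],[-1,0.002,0.014,0.02,-0.01],[-1,0.002,0.014,0.028,-0.01],[-1,0.002,0.014,0.032,-0.01],[-1,0.002,0.014,0.034,-0.01],[-1,0.002,0.014,0.034,-0.01],[-1,0.002,0.014,0.034,-0.01]]' 45;python3 st.py 493.9 164.3 138 -3.068
python3 - <<'E'
from h import *
a=viewer.get_image("scene")[:,:,::-1]; b=viewer.get_image("top")[:,:,::-1]
cv2.imwrite("pics/scene4.png",a);cv2.imwrite("pics/top4.png",b)
cv2.imwrite("pics/c4.png",cv2.resize(np.hstack([a[140:210,285:365],b[185:255,165:245]]),None,fx=5,fy=5,interpolation=cv2.INTER_CUBIC))
E
python3 st.py
```

```text
time: 8.55
tool_pos: [494.3, 164.0, 137.9]
eef_rot: [0.004, -0.037, 0.999, -0.001]
ft_force: [-0.2, 0.7, -0.8]
finger_gap: 9.2
t 8.55 pos [494.3 164.  137.9] yaw -3.067 tilt [ 0.0071 -0.0016] F [-0.2  0.7 -0.8] T [ 0.07 -0.14 -0.02] gap 9.2 q [ 0.32  0.28  1.93 -0.    0.92 -1.32]
delta tool mm [ 0.4  0.4 -0.1] turn 0.001
t 8.65 pos [494.3 164.1 138.1] yaw -3.067 tilt [ 0.0074 -0.0015] F [ 0.2 -0.4 -0.7] T [ 0.04 -0.12 -0.03] gap 9.7 q [ 0.32  0.28  1.93 -0.    0.92 -1.32]
```

View pics/c4.png

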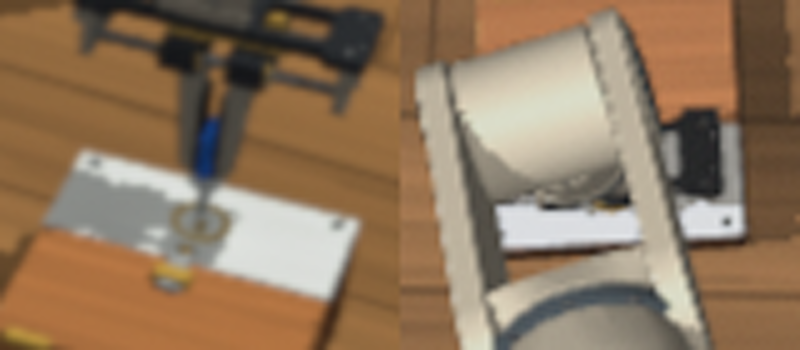

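```bash
python3 -m crank '[[-1,0,0,0.003,0],[-1,0,0,0.006,0],[-1,0,0,0.008,0],[-1,0,0,0.01,0],[-1,0,0,0.011,0],[-1,0,0,0.012,0],[-1,0,0,0.012,0],[-1,0,0,0.012,0]]' 45;python3 st.py 493.9 164.3 130 -3.068

```

```text
time: 9.45
tool_pos: [494.6, 164.2, 126.1]
eef_rot: [0.004, -0.037, 0.999, -0.001]
ft_force: [1.2, -0.5, -2.1]
finger_gap: 9.5
t 9.45 pos [494.6 164.2 126.1] yaw -3.067 tilt [ 0.0077 -0.0014] F [ 1.2 -0.5 -2.1] T [ 0.06 -0.45  0.07] gap 9.5 q [ 0.32  0.3   1.94 -0.    0.9  -1.32]
delta tool mm [ 0.6  0.2 -3.9] turn 0.001
```

```bash
python3 -m crank '[[-1,-0.0003,0,0.001,0],[-1,-0.0003,0,0.002,0],[-1,-0.0003,0,0.003,0],[-1,-0.0003,0,0.004,0],[-1,-0.0003,0,0.005,0],[-1,-0.0003,0,0.005,0],[-1,-0.0003,0,0.005,0],[-1,-0.0003,0,0.005,0]]' 45;python3 st.py 493.9 164.3 130 -3.068

```

```text
time: 10.25
tool_pos: [494.9, 164.2, 121.1]
eef_rot: [0.004, -0.037, 0.999, -0.001]
ft_force: [0.0, 0.4, -0.6]
finger_gap: 10.1
t 10.25 pos [494.9 164.2 121.1] yaw -3.067 tilt [ 0.0077 -0.0014] F [ 0.   0.4 -0.6] T [ 0.05 -0.14  0.01] gap 10.1 q [ 0.32  0.3   1.94 -0.    0.89 -1.32]
delta tool mm [ 1.   0.2 -8.9] turn 0.001
```

```bash
python3 -m crank '[[-1,0,0,0.001,0.06],[-1,0,0,0.002,-0.06],[-1,0,0,0.003,0.06],[-1,0,0,0.004,-0.06],[-1,0,0,0.005,0.06],[-1,0,0,0.006,-0.06],[-1,0,0,0.006,0.06],[-1,0,0,0.006,0]]' 45;python3 st.py 493.9 164.3 103 -3.068

```

```text
time: 11.05
tool_pos: [495.1, 163.8, 115.3]
eef_rot: [0.004, -0.035, 0.999, -0.001]
ft_force: [0.2, -2.1, 0.7]
finger_gap: 9.7
t 11.05 pos [495.1 163.8 115.3] yaw -3.071 tilt [ 0.008  -0.0022] F [ 0.2 -2.1  0.7] T [-0.52 -0.34  0.02] gap 9.7 q [ 0.32  0.31  1.95 -0.01  0.87 -1.32]
delta tool mm [ 1.3  0.7 12.2] turn -0.003
```

```bash
python3 -m crank '[[-1,0,-0.0003,0.001,0.06],[-1,0,-0.0003,0.002,-0.06],[-1,0,-0.0003,0.003,0.06],[-1,0,-0.0003,0.004,-0.06],[-1,0,-0.0003,0.005,0.06],[-1,0,-0.0003,0.006,-0.06],[-1,0,-0.0003,0.006,0.06],[-1,0,-0.0003,0.006,0]]' 45;python3 st.py 493.9 164.3 103 -3.068

```

```text
time: 11.85
tool_pos: [496.3, 163.9, 110.6]
eef_rot: [0.005, -0.033, 0.999, -0.001]
ft_force: [-1.1, 1.5, 9.8]
finger_gap: 9.5
t 11.85 pos [496.3 163.9 110.6] yaw -3.075 tilt [ 0.0104 -0.0012] F [-1.1  1.5  9.8] T [ 0.18  0.1  -0.02] gap 9.5 q [ 0.32  0.32  1.95 -0.01  0.86 -1.31]
delta tool mm [2.5 0.6 7.6] turn -0.007
```

```bash
python3 -m crank '[[-1,0.0005,0,0.001,0.08],[-1,0.0008,0,0.002,-0.08],[-1,0.001,0,0.003,0.08],[-1,0.001,0,0.004,-0.08],[-1,0.001,0,0.005,0.08],[-1,0.001,0,0.006,-0.08],[-1,0.001,0,0.007,0.08],[-1,0.001,0,0.007,0]]' 45;python3 st.py 493.9 164.3 103 -3.068

```

```text
time: 12.65
tool_pos: [496.3, 164.5, 104.2]
eef_rot: [0.006, -0.029, 1.0, -0.0]
ft_force: [1.0, 3.2, 0.0]
finger_gap: 9.5
t 12.65 pos [496.3 164.5 104.2] yaw -3.083 tilt [0.0123 0.0001] F [1.  3.2 0. ] T [ 0.8  -0.34  0.05] gap 9.5 q [ 0.32  0.33  1.96 -0.01  0.84 -1.31]
delta tool mm [ 2.4 -0.   1.2] turn -0.015
```

```bash
python3 -m crank '[[-1,0,0.0003,0.001,0.06],[-1,0,0.0005,0.0015,-0.06],[-1,0,0.0005,0.002,0.06],[-1,0,0.0005,0.0025,-0.06],[-1,0,0.0005,0.003,0.06],[-1,0,0.0005,0.003,-0.06],[-1,0,0.0005,0.003,0.01],[-1,0,0.0005,0.003,-0.015]]' 45;python3 st.py 493.9 164.3 103 -3.068
python3 - <<'E'
from h import *
a=viewer.get_image("scene")[:,:,::-1]
cv2.imwrite("pics/scene5.png",a)
cv2.imwrite("pics/c5.png",cv2.resize(a[150:220,285:365],None,fx=8,fy=8,interpolation=cv2.INTER_CUBIC))
E
```

```text
time: 13.45
tool_pos: [496.8, 164.9, 103.0]
eef_rot: [0.007, -0.036, 0.999, -0.0]
ft_force: [-5.4, -2.1, 21.6]
finger_gap: 9.4
t 13.45 pos [496.8 164.9 103. ] yaw -3.07 tilt [0.0133 0.0001] F [-5.4 -2.1 21.6] T [-0.59  1.11 -0.1 ] gap 9.4 q [ 0.32  0.33  1.96 -0.01  0.84 -1.32]
delta tool mm [ 2.9 -0.4 -0. ] turn -0.002
```

View pics/c5.png

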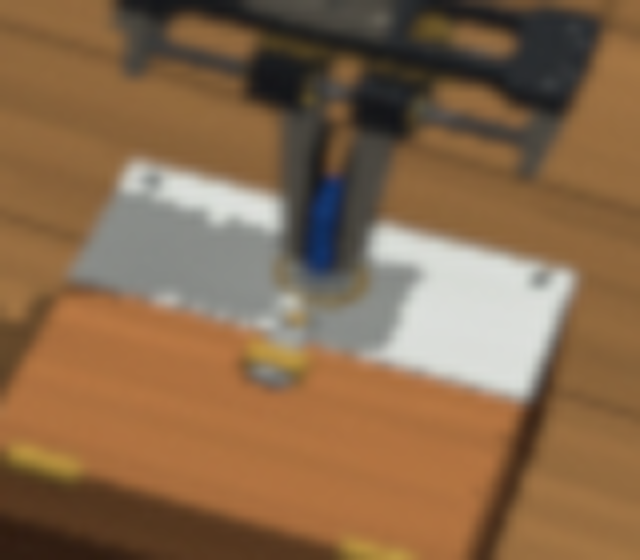

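```bash
python3 -m crank '[[-1,0.0007,0,0.0005,0.05],[-1,0.001,0,0.0005,0.13],[-1,0.001,-0.0001,0.0005,0.23],[-1,0.001,-0.0002,0.0005,0.34],[-1,0.001,-0.0003,0.0005,0.45],[-1,0.001,-0.0004,0.0005,0.55],[-1,0.0012,-0.0004,0.0005,0.6],[-1,0.0012,-0.0004,0.0005,0.6]]' 58;python3 st.py

```

```text
time: 14.3
tool_pos: [496.0, 163.6, 103.2]
eef_rot: [0.007, 0.26, 0.966, 0.001]
ft_force: [-0.9, -6.1, 5.6]
finger_gap: 10.2
t 14.3 pos [496.  163.6 103.2] yaw 2.616 tilt [ 0.0141 -0.0013] F [-0.9 -6.1  5.6] T [-1.22 -0.06  0.03] gap 10.2 q [ 0.32  0.33  1.96 -0.01  0.84 -0.72]
```

```bash
python3 -m crank '[[-1,-0.0003,-0.0005,0.0006,0.08],[-1,-0.0003,-0.0007,0.0006,0.17],[-1,-0.0003,-0.0008,0.0006,0.26],[-1,-0.0003,-0.0008,0.0006,0.35],[-1,-0.0003,-0.0008,0.0006,0.44],[-1,-0.0003,-0.0008,0.0006,0.53],[-1,-0.0003,-0.0008,0.0006,0.6],[-1,-0.0003,-0.0008,0.0006,0.6]]' 58;python3 st.py
python3 - <<'E'
from h import *
a=viewer.get_image("scene")[:,:,::-1]
cv2.imwrite("pics/scene6.png",a)
cv2.imwrite("pics/c6.png",cv2.resize(a[150:220,285:365],None,fx=8,fy=8,interpolation=cv2.INTER_CUBIC))
E
```

```text
time: 15.1
tool_pos: [495.3, 162.4, 103.1]
eef_rot: [0.006, 0.535, 0.845, 0.003]
ft_force: [-4.2, -1.6, 9.6]
finger_gap: 9.9
t 15.1 pos [495.3 162.4 103.1] yaw 2.013 tilt [ 0.0128 -0.002 ] F [-4.2 -1.6  9.6] T [-0.42  0.9   0.01] gap 9.9 q [ 0.32  0.33  1.96 -0.01  0.84 -0.12]
```

View pics/c6.png

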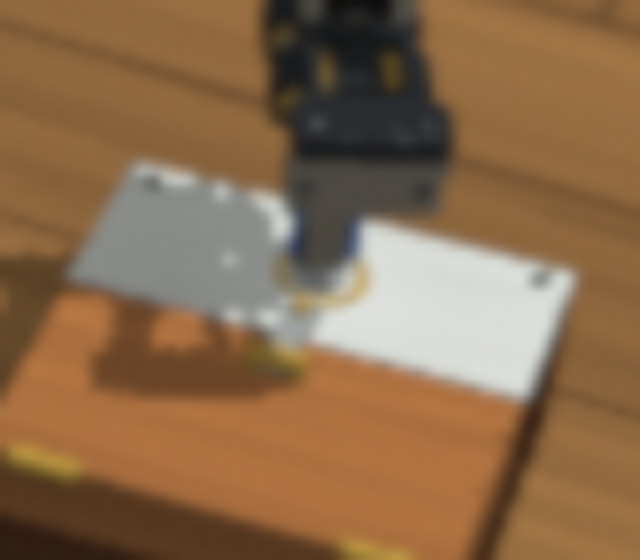

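```bash
python3 -m crank '[[-1,0,-0.0004,0.0006,0.08],[-1,0,-0.0006,0.0006,0.17],[-1,0,-0.0006,0.0006,0.26],[-1,0,-0.0006,0.0006,0.35],[-1,0,-0.0006,0.0006,0.44],[-1,0,-0.0006,0.0006,0.53],[-1,0,-0.0006,0.0006,0.6],[-1,0,-0.0006,0.0006,0.67]]' 58;python3 st.py
python3 - <<'E'
from h import *
a=viewer.get_image("scene")[:,:,::-1]
cv2.imwrite("pics/scene7.png",a)
cv2.imwrite("pics/c7.png",cv2.resize(a[150:220,285:365],None,fx=8,fy=8,interpolation=cv2.INTER_CUBIC))
for n in ("scene",):
  for q in("lock_turn","key"): print(q,[(x["position"],round(float(x["conf"]),2)) for x in viewer.boxes_of(n,q)])
E
python3 st.py
```

```text
time: 15.95
tool_pos: [493.8, 162.1, 103.1]
eef_rot: [0.004, 0.783, 0.622, 0.004]
ft_force: [-6.2, 0.3, 11.2]
finger_gap: 9.8
t 15.95 pos [493.8 162.1 103.1] yaw 1.342 tilt [ 0.011  -0.0022] F [-6.2  0.3 11.2] T [-0.04  1.21  0.26] gap 9.8 q [ 0.32  0.33  1.96 -0.01  0.84  0.55]
lock_turn []
key [([326.9, 179.5], 0.47)]
t 16.1 pos [493.8 162.1 103.1] yaw 1.345 tilt [ 0.011  -0.0021] F [-6.4  0.5 10. ] T [-0.06  1.23  0.07] gap 9.6 q [ 0.32  0.33  1.96 -0.01  0.84  0.55]
```

View pics/c7.png

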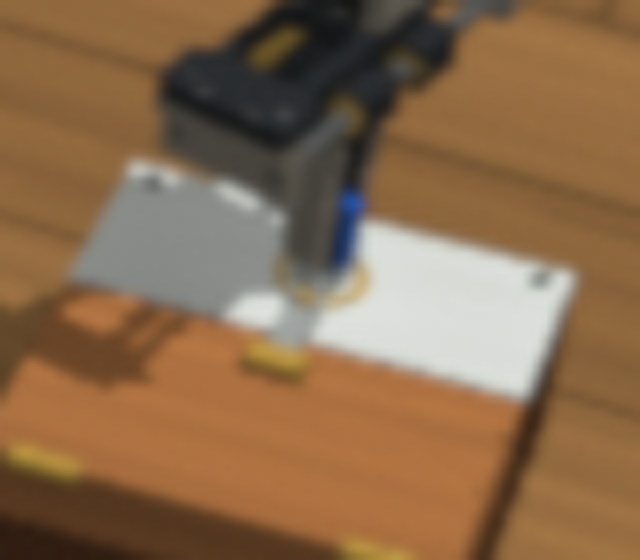

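```bash
python3 -m crank '[[-1,0,-0.0003,0.0007,0.02],[-1,0,-0.0005,0.0007,0.04],[-1,0,-0.0005,0.0007,0.06],[-1,0,-0.0005,0.0007,0.06],[-1,0,-0.0005,0.0007,0.06],[-1,0,-0.0005,0.0007,0.06],[-1,0,-0.0005,0.0007,0.06],[-1,0,-0.0005,0.0007,0.06]]' 58;python3 st.py
python3 - <<'E'
from h import *
a=viewer.get_image("scene")[:,:,::-1];b=viewer.get_image("top")[:,:,::-1]
cv2.imwrite("pics/scene8.png",a)
a0=cv2.imread("pics/scene0.png")
r=lambda i:cv2.resize(i[170:200,300:350],None,fx=8,fy=8,interpolation=cv2.INTER_CUBIC)
cv2.imwrite("pics/c8.png",np.hstack([r(a0),r(a)]));cv2.imwrite("pics/full8.png",np.hstack([cv2.resize(a,(400,300)),cv2.resize(b,(400,300))]))
for i in range(3): 
    viewer.get_image("top")
E
python3 st.py
```

```text
time: 16.9
tool_pos: [493.5, 162.2, 103.1]
eef_rot: [0.004, 0.801, 0.599, 0.004]
ft_force: [-2.3, -1.5, 7.8]
finger_gap: 9.5
t 16.9 pos [493.5 162.2 103.1] yaw 1.285 tilt [ 0.0115 -0.0022] F [-2.3 -1.5  7.8] T [-0.33  0.39  0.16] gap 9.5 q [ 0.32  0.33  1.96 -0.01  0.84  0.61]
t 17.15 pos [493.5 162.2 103.1] yaw 1.285 tilt [ 0.0114 -0.0023] F [-2.1 -1.8  8.1] T [-0.45  0.43  0.18] gap 9.6 q [ 0.32  0.33  1.96 -0.01  0.84  0.61]
```

View pics/c8.png

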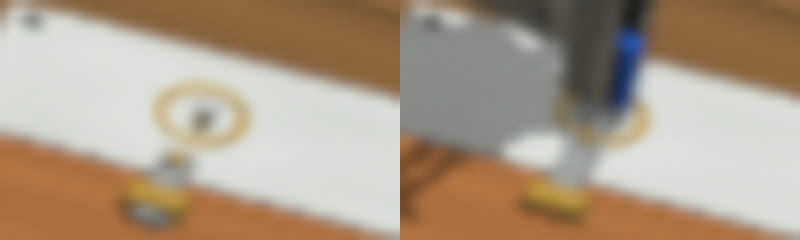

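View pics/full8.png

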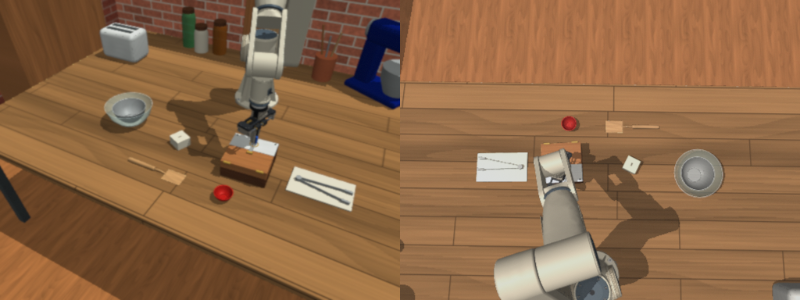

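```bash
python3 -c "
from bench import close_job; print(close_job())"
```

```text
the job is handed in; nothing more can be done
None
```

I took the key out of the stand, pushed it fully into the lock, turned it clockwise past a quarter turn, and handed the job in at about 17 s. The gripper was still holding it turned at about 58 N.

**Seating:** While jiggling the key, I met up to about 10 N of resistance, apparently from the pins. At full depth the push rose to about 22 N. The TCP was then at 103.0 mm, against 103.2 mm expected with the collar on the plate.

**Turn:** The tool turned 1.93 rad. Less about 0.2 rad of play, the lock should be at about 1.73 rad. That is an estimate, because the lock angle itself can't be read. The grip gap stayed at about 9.5 mm, and the last twist reading was about 0.17 N m.

**Bolt:** In the last scene picture the bolt is drawn back out of the brass staple.

**Bystanders:** The tongs, red bowl and spatula looked unmoved in the last pictures. I checked this by eye only.

**Checks that disagreed:**
- The two cameras placed objects about 4–5 mm apart in absolute terms, so I used the average. They agreed to about 1 mm on the key-to-lock distance.
- The tool ended tilted by about 0.011 rad. The network found no "lock_turn" in the picture after the main turn.

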